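# Brush out a vacuum flask and lift its sanitised stopper with tongs

### The arm

A 7-joint arm with a two-finger parallel gripper is mounted at the origin on the work surface. World frame = base frame: x ahead of the robot, y to its left, z up, the work surface at z = 0. Lengths are in m, angles in rad, forces in N, time in s.
With the tool pointing down it reaches from about 0.425 to 0.925 m from the base axis. Payload 6.8 kg.
Tool frame: the origin (TCP) lies midway between the tips of the shut fingers; the grasp point (between the pads) lies r.grip_point_offset behind it (r.grip_point_offset is the distance from the TCP to the grasp point, in m); z points along the fingers, y is the line along which they close (so a half turn about z gives the same grasp; the last joint's range is limited). The gripper opens to 85 mm and grips with 20 to 120 N. Pads are 22 mm wide; open, the fingers measure 114 mm over their backs; the gripper's body (76 mm by 85 mm) begins 54 mm behind the grasp point. The pads swing forward as they close: fully open they stand 13 mm farther back than shut.
Start: joints at [-1.323, 0.477, 0.022, 1.555, -0.011, 1.109, -0.083], TCP at [0.235, 0.633, 0.231] pointing down, gripper open.
Joint ranges: [-2.96, 2.96], [-0.34, 2.1], [-1.41, 1.46], [0.24, 2.44], [-1.37, 4.51], [0.17, 1.92], [-2.96, 2.96]. Speed limits (rad/s): [2.39, 2.39, 3.14, 3.14, 3.14, 3.14, 3.14].

### API

Orientations are given as a rotation vector (axis times angle).
In Python, from bench import r gives the robot as it stands. The module is installed in compiled form; this text tells all that it offers.
- The arm moves only by the shell command python3 -m crank 'ROWS' [FORCE]. ROWS is JSON, a list of rows, each a list of 5 numbers: the shift along the world's x, y, z in units of 200 mm (1.0 is 200 mm), then the turn about the world's z in units of 45 degrees (1.0 is 45 degrees), then the opening, from -1 (shut) to 1 (fully open). In form: [[dx, dy, dz, turn, jaw], ...]. A call has 1 to 8 rows; each row shifts and turns the commanded pose from where the row before left it; what a row does not reach is not made up. A row lasts 1/12 s, in which the tool goes at most 41.7 mm and 7.16 degrees, less where a joint would pass 70% of its speed; a pose out of reach is approached as far as the arm can. A call with a number of a shift or a turn outside -1 to 1 is refused whole. A call with a gripper value outside its range is refused whole. The fingers move at their own pace and stop on an object; FORCE is the grip in N (left out, the last holds). Time passes only in rows, so rows that do not move let the fingers close. It gives the time, the measured TCP pose, the force, the opening and the grip force at its end, in the units of the state.
- r.get_obs(): the state, without advancing time (a new reading comes with each control period).
- r.grab_frame(name): name is "scene" or "side" or "wrist"; returns the picture (420x560x3 uint8, blue, green, red); there is no depth.
- r.camera_model(name): a dict with "fx", "fy", "cx", "cy" (pixels), "R" (3x3) and "t" (3): a world point X has camera coordinates R X + t. Camera axes: x right, y down, z forward; pixel columns grow to the right and rows downward; lengths in m; the calibration is good to about 2 mm. A picture is of the moment at which its call begins: read the wrist's pose just before it. camera_model takes no time and is no camera call; for the wrist camera it gives the pose at the moment of the call.
- r.hand_in(): hands the job in; it is judged then, once.
The state is a dict: "clock": time; "joints": joint angles; "qvel": joint speeds; "tau": joint torques, N m; "tcp_pos": TCP position; "orientation": TCP orientation; "contact_force": force on the tool from outside, world axes, zero at the start; "moment": the same for the moment, N m; "grip_width": finger opening in m; "gripper_force": force on a finger pad.
Only numpy, scipy, OpenCV 4.12 (cv2) and the standard library are available. Lean on these libraries where they do the work, as an engineer would, in place of code of your own. Each camera call takes 0.05 s, during which the arm holds its last target. There are 200 camera calls.

### The job

Clean the wide-mouthed steel flask and get its stopper ready: take the bottle brush from its stand, scrub the inside of the flask with two full strokes (right down to the bottom and up to the mouth, twice), and stand the brush back in its stand. Then pick up the kitchen tongs, close their jaws on the upright stem of the sanitised stopper in the steel tray and lift it; finish while still holding the stopper in the squeezed tongs, the whole stopper at least 10 cm above the table and touching nothing else. Never touch the stopper with the robot's fingers, leave the flask standing where it is, and do not disturb the other things.

Things in the scene. Friction and masses are not known exactly. Their poses are not given: they have to be found in the camera images.
- brush: Bottle brush of 90 g, 200 mm long, standing upright (head down) in its stand. White finned silicone head: 50 mm across, from 0 to 70 mm up; thin 11 mm steel shaft; black round handle 24 mm across from 120 to 200 mm up. Origin: centre of the flat underside of the head; z along the brush towards the handle's top. Flat-bottomed: it stands by itself when let go upright.
- stand: Fixed round white cup that holds the brush: 82 mm outside, 66 mm wide at the mouth inside, 62 mm high, inner floor 6 mm above the table. Origin: centre of its underside, on the table.
- flask: Open steel vacuum flask (450 g, loose), 96 mm outside, 120 mm high, straight inner wall 75 mm across, inner floor 8 mm above its underside, so 112 mm deep. Origin: centre of its underside; z up. The flask and the brush stand may change places.
- flask_floor (a point): Centre of the flask's inner floor, 8 mm above its origin.
- tongs: Sprung steel kitchen tongs, 125 g, with black cupped jaws, lying on their side, arms opening level with the table. Origin: on the table, midway between the open arms at the place to grip (about the centre of mass); x from pivot to jaws, z up. Pivot at x -110 mm, jaw ends at +130. Each arm's outer face: flat, 22 mm high, 4 to 26 mm above the origin. The frame is fixed to the right (-y) arm.
- tongs_jaws (a point): Middle of the jaws while the tongs are open: x 105 mm, 15 mm above the tongs' underside. The jaws are 50 mm long and 30 mm high (0 to 30 mm over the underside) and open 76 mm apart. The point moves with the right arm, which swings 10 degrees in as the tongs close fully.
- tongs_arm (a joint): Closing angle between the arms: 0 open, 0.25 rad on the stopper's stem, 0.35 closed on nothing. Open, they measure 54 mm over their outer faces at the origin (57 at x 10 mm). Pinch both arms from above, fingers closing across x. A spring opens them: 4 N at the grip when open, 6 N closed. Fingers at 50 mm carry them with the jaws still 62 mm apart; squeezing fully closes the jaws.
- tray: Fixed shallow steel tray, 150 (x) by 320 (y) by 25 mm high, walls and floor 4 mm thick. Three clean parts stand in it in a row along its y, about 98 mm apart, in any order. Origin: centre of its underside; z up.
- stopper: The flask's stopper, 60 to 130 g, standing on its plug in the tray: black plug 68 mm across (0 to 22 mm up), steel flange 80 mm across (22 to 28 mm), and an upright black round stem 32 mm across from 28 to 68 mm up: the only tall part in the tray. Origin: centre of its underside; z up.
- screw_ring: Leave alone: flat steel screw ring in the tray, 80 mm across, 16 mm high. Origin: centre of its underside.
- cup_lid: Leave alone: black open cup-shaped lid in the tray, 72 mm across, 22 mm high. Origin: centre of its underside.
- cup: Leave alone: white ceramic cup, 80 mm across, 92 mm high. Origin: centre of its underside.
- tin: Leave alone: tin with a paper label, 74 mm across, 100 mm high. Origin: centre of its underside.
- syrup: Leave alone: amber bottle, 64 mm across, 210 mm high. Origin: centre of its underside.
- carton: Leave alone: drinks carton, 70 by 70 by 200 mm. Origin: centre of its underside.
- spoon: Leave alone: steel spoon, 190 mm long, lying on the table. Origin: on the table under its middle.
Mind the look-alikes: they are no part of the job. Leave any green or red look-alike of the stand alone. What is shaped like the brush but pink is not meant.

How it is judged:
On the way, in this order (a step that is already met when the one before it is completed fails the run):
1. the brush is down at the bottom of the flask (horizontal distance between brush and flask_floor below 0.03 m and z of brush in the frame of flask_floor between -0.01 and 0.02 m), for 0.05 s.
2. the brush is drawn up at least 45 mm over the flask's axis (horizontal distance between brush and flask_floor below 0.03 m and z of brush in the frame of flask_floor above 0.045 m), for 0.03 s.
3. the brush is down at the bottom a second time (all of step 1), for 0.05 s.
4. the brush is drawn up a second time (all of step 2), for 0.03 s.
5. the brush stands in its stand again, let go (horizontal distance between brush and stand below 0.02 m and height (world z) of brush below 0.02 m and angle between brush's own z axis and vertical below 0.35 rad and contact force between the fingers and brush below 0.05 N), for 0.2 s.
6. the tongs, squeezed by the fingers, hold the stopper clear of the tray (height (world z) of stopper above 0.09 m and contact force between tongs and stopper above 0.5 N and contact force between the fingers and tongs above 1 N and value of joint tongs_arm between 0.12 and 0.32 rad and contact force between the fingers and stopper below 0.2 N and contact force between tray and stopper below 0.1 N), for 0.2 s.
At the end, for the whole second after the job is handed in: The stopper hangs still, over 90 mm above the table, only in the jaws of the tongs (closing angle 0.12 to 0.32 rad), which the fingers squeeze; neither fingers nor tray touch it. The brush stands in its stand (within 20 mm of its axis, lean under 20 degrees); the flask stands upright (all of step 6 and horizontal distance between brush and stand below 0.02 m and height (world z) of brush below 0.02 m and angle between brush's own z axis and vertical below 0.35 rad and angle between flask's own z axis and vertical below 0.1 rad and linear speed of stopper below 0.05 m/s); the arm keeps its last pose, push and grip.
It fails at once if the robot's fingers touch the stopper (contact force between the fingers and stopper above 0.5 N).
It fails at once if the flask is tipped or pushed more than 50 mm away (angle between flask's own z axis and vertical above 0.35 rad or distance of flask from where it was at the start of the episode above 0.05 m).
It fails at once if another thing is pushed more than 40 mm or knocked over (distance of any of screw_ring, cup_lid, cup, tin, syrup, carton, spoon from where it was at the start of the episode above 0.04 m or angle between any of screw_ring, cup_lid, cup, tin, syrup, carton's own z axis and vertical above 0.5 rad).
It also fails if it takes over 54 s, if anything falls off the work surface, if the arm or the gripper's body presses on something with over 40 N, if the wrist force passes 120 N, or if a joint passes its speed limit or range.

## Working session

There is one attempt and no reset: what is moved stays moved. The work goes in short steps, Python scripts to look and compute and a shell command to move; the robot and the scene stay as the last step left them, time stands still between calls to the robot, and variables do not carry over. Pictures are saved under pics/ and viewed, at most 10 in all, crops included, and the job is handed in when it is done.

```bash
mkdir -p pics; python3 - <<'E'
from bench import r
import cv2
for n in("scene","side"):
    cv2.imwrite(f"pics/{n}0.png",r.grab_frame(n))
    c=r.camera_model(n);print(n,c)
o=r.get_obs();print(o,r.grip_point_offset)
E
```

```text
scene {'fx': 381.7902621335142, 'fy': 381.7902621335142, 'cx': 285.75988567136795, 'cy': 210.615030308705, 'R': array([[-3.70385490e-01,  9.28878039e-01,  4.22007002e-04],
       [ 7.83581267e-01,  3.12693034e-01, -5.36864476e-01],
       [-4.98813580e-01, -1.98516135e-01, -8.43668393e-01]]), 't': array([ 0.29156634, -0.36287993,  1.33679853])}
side {'fx': 413.2892033535203, 'fy': 413.2892033535203, 'cx': 279.0993148379035, 'cy': 208.00488279703126, 'R': array([[ 0.88533776, -0.46473007, -0.01424813],
       [-0.34451625, -0.63512838, -0.69131794],
       [ 0.31222685,  0.61695859, -0.7224102 ]]), 't': array([-0.53494922,  0.171562  ,  1.17454813])}
{'clock': 0.1, 'joints': array([-1.32308156,  0.47772376,  0.02233637,  1.55635438, -0.0115194 ,
        1.10931209, -0.08308517]), 'qvel': array([ 0.00068298, -0.00146858,  0.00074222, -0.0044177 ,  0.0010948 ,
        0.00200032, -0.00036846]), 'tau': array([ 4.08251683e-03, -5.97764289e+01,  1.61331754e+00, -2.81956297e+01,
        1.27373741e-02,  5.10539277e-03,  4.66857409e-05]), 'tcp_pos': array([0.23495255, 0.63221202, 0.23041782]), 'orientation': array([-5.55885026e-01, -3.09182221e+00,  2.60482094e-03]), 'contact_force': array([-0.07607223,  0.4459323 , -0.60187191]), 'moment': array([ 0.0069229 , -0.00147047, -0.03612514]), 'gripper_force': 0.0, 'grip_width': 0.08538869051224734} 0.0187
```

View pics/scene0.png

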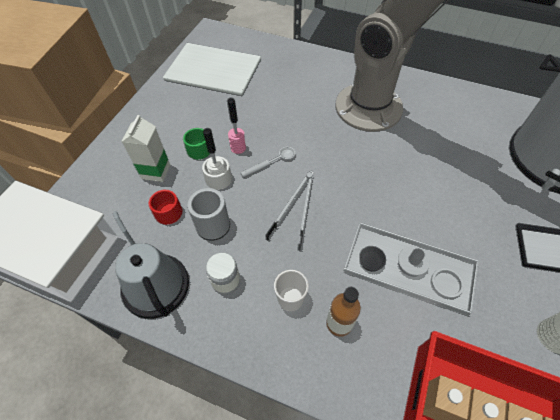

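View pics/side0.png

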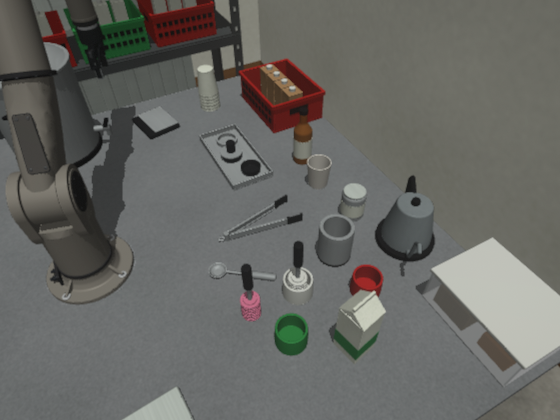

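The brush candidates are the white one at scene (210,155), side (298,270), and the pink one at scene (236,125), side (250,290). The white one in the white cup fits; pink is excluded, and so are the green (197,142) and red (165,207) cups. The flask is the grey open cylinder at scene (208,213). The tongs' jaws are near (270,233) and (302,240) with the pivot at (310,176). The stopper is the middle part in the tray (415,260). I'll confirm with enlarged crops.

```bash
cat > h.py <<'E'
import numpy as np,cv2
from bench import r
def cam(n):
    c=r.camera_model(n);return {k:np.array(v) for k,v in c.items()}
def proj(c,X):
    p=np.atleast_2d(X)@c['R'].T+c['t'];return np.c_[c['fx']*p[:,0]/p[:,2]+c['cx'],c['fy']*p[:,1]/p[:,2]+c['cy']]
def back(c,u,v,z):
    d=c['R'].T@np.array([(u-c['cx'])/c['fx'],(v-c['cy'])/c['fy'],1]);o=-c['R'].T@c['t']
    return (o+d*(z-o[2])/d[2])[:2]
def circ(x,y,z,rad):
    a=np.linspace(0,2*np.pi,60);return np.c_[x+rad*np.cos(a),y+rad*np.sin(a),0*a+z]
E
python3 - <<'E'
import cv2,numpy as np
def crop(n,x,y,w,h,s):
    m=cv2.resize(cv2.imread(f'pics/{n}0.png')[y:y+h,x:x+w],None,fx=s,fy=s,interpolation=cv2.INTER_CUBIC)
    for u in range((x+19)//20*20,x+w,20):
        cv2.line(m,((u-x)*s,0),((u-x)*s,6),(0,0,255),1);cv2.putText(m,str(u),((u-x)*s,16),0,.35,(0,255,255),1)
    for v in range((y+19)//20*20,y+h,20):
        cv2.line(m,(0,(v-y)*s),(6,(v-y)*s),(0,0,255),1);cv2.putText(m,str(v),(8,(v-y)*s+4),0,.35,(0,255,255),1)
    return m
a=crop('scene',180,90,100,150,4);b=crop('side',230,205,100,150,4)
cv2.imwrite('pics/c1.png',np.hstack([a,b]))
a=crop('scene',260,160,60,90,4)
a=np.vstack([crop('scene',260,165,133,75,3),crop('scene',340,220,133,75,3)*1,])
b=np.vstack([crop('side',200,185,133,75,3),crop('side',175,120,133,75,3)])
cv2.imwrite('pics/c2.png',np.hstack([a,b]))
E
```

```text
(no output)
```

View pics/c1.png

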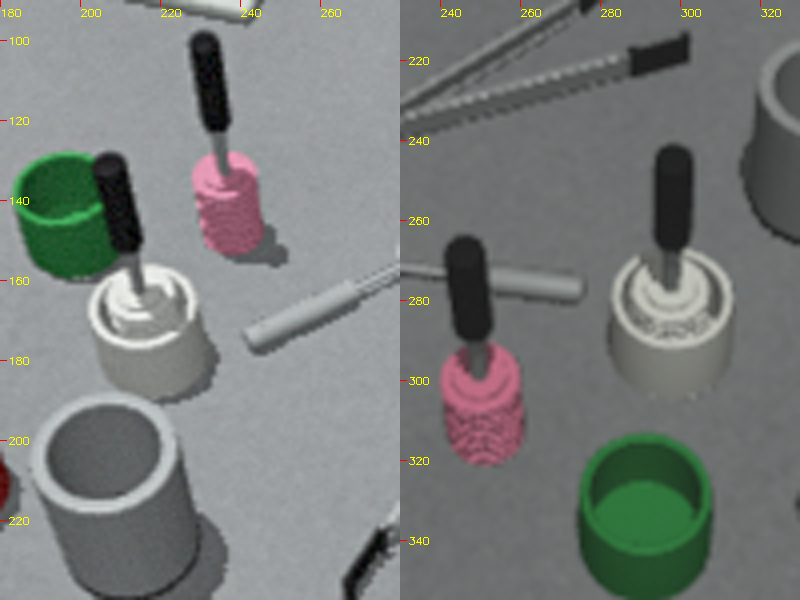

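View pics/c2.png

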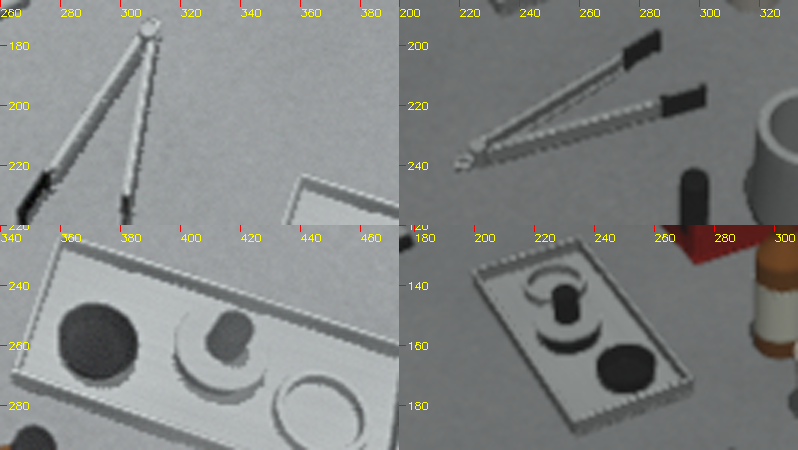

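```bash
python3 - <<'E'
from h import *
S,D=cam('scene'),cam('side')
P={'standrim':((212.5,166),(298,279.5),.062),'brushtop':((205,130.5),(296.8,243.5),.206),'flaskrim':((206,203),(337,228),.12),
'stemtop':((418,252.5),(231.5,142),.072),'pivot':((309,174),(221.5,238),.026),'jawR/L':((302,243),(285,197),.03),'jaw2':((267,238),(301,215),.03),
'syrup':((350,294),(304,112),.21),'cup':((292,278),(319,161),.092),'tin':((223,262),(354,190),.1)}
for k,(a,b,z) in P.items(): print(k,back(S,*a,z).round(4),back(D,*b,z).round(4))
for q in [(360,228),(476,262),(346,269),(471,308)]: print(back(S,*q,.025))
for q in [(201,135),(233,124),(233,190),(271,172)]: print(back(D,*q,.025))
E
```

```text
standrim [ 0.4801 -0.3528] [ 0.4782 -0.3468]
brushtop [ 0.4776 -0.3499] [ 0.4747 -0.3418]
flaskrim [ 0.6327 -0.2811] [ 0.6308 -0.287 ]
stemtop [0.5429 0.2583] [0.5517 0.2581]
pivot [ 0.3763 -0.0888] [ 0.3645 -0.0943]
jawR/L [ 0.6042 -0.0265] [ 0.6069 -0.0364]
jaw2 [ 0.6248 -0.1189] [ 0.6129 -0.1287]
syrup [0.7657 0.1276] [0.7595 0.1167]
cup [ 0.7307 -0.0068] [0.7534 0.0021]
tin [ 0.7569 -0.1731] [ 0.7692 -0.1711]
[0.49943283 0.10419401]
[0.48619001 0.41180754]
[0.63014935 0.1039598 ]
[0.61591269 0.41538544]
[0.48777752 0.4132313 ]
[0.62252312 0.42058663]
[0.47511697 0.07799145]
[0.6246762  0.09771618]
```

The crops confirm it: the white finned brush stands in the white cup (rim at scene (212,166), side (298,279)), and the stopper, the only tall part, is in the middle of the tray with its stem top at scene (418,252). Next I'll travel toward the brush for a wrist look.

```bash
python3 -m crank '[[0.14,-0.14,0.06,0.06,1],[0.14,-0.14,0.06,0.06,1],[0.14,-0.14,0.06,0.06,1],[0.14,-0.14,0.06,0.06,1],[0.14,-0.14,0.06,0.06,1],[0.14,-0.14,0.06,0.06,1],[0.14,-0.14,0.06,0.06,1],[0.14,-0.14,0.06,0.06,1]]' 40
python3 -m crank '[[0.04,-0.2,0,0,1],[0.04,-0.2,0,0,1],[0.04,-0.2,0,0,1],[0.04,-0.2,0,0,1],[0,-0.2,0,0,1],[0,-0.2,0,0,1],[0,-0.2,0,0,1],[0,-0.2,0,0,1]]'
python3 - <<'E'
from h import *
S,D=cam('scene'),cam('side')
print('pink',back(S,231,99,.2),back(D,246,236,.2))
o=r.get_obs();print(o['joints'],o['orientation'])
w=cam('wrist');print(w['R'],-w['R'].T@w['t'],o['tcp_pos'])
E
```

```text
clock: 0.77
tcp_pos: [0.46, 0.4069, 0.3276]
orientation: [0.037, -3.141, 0.001]
contact_force: [0.1, 0.8, 0.2]
grip_width: 0.085
gripper_force: 0.0
clock: 1.43
tcp_pos: [0.4905, 0.0867, 0.327]
orientation: [0.033, -3.141, -0.0]
contact_force: [1.2, -0.6, 0.3]
grip_width: 0.0854
gripper_force: 0.0
pink [ 0.33909487 -0.34354453] [ 0.38153345 -0.25998545]
[-0.51514796  0.09249207  0.23350687  1.8561318  -0.02313528  1.19606383
  1.31776969] [ 3.31323011e-02 -3.14088716e+00 -2.28629713e-05]
[[-2.06900944e-02  9.99785539e-01  8.92252732e-04]
 [ 9.65799159e-01  1.97560318e-02  2.58537586e-01]
 [ 2.58464512e-01  6.21090399e-03 -9.66000787e-01]] [0.42527843 0.08562813 0.47034671] [0.49047896 0.08666977 0.32703593]
```

```bash
cat > snap.py <<'E'
import sys,pickle
from h import *
n=sys.argv[1]
c=cam('wrist');cv2.imwrite(f'pics/{n}.png',r.grab_frame('wrist'));pickle.dump(c,open(n+'.pkl','wb'))
E
python3 -m crank '[[0,-0.2,0,0,1],[0,-0.2,0,0,1],[0,-0.2,0,0,1],[0,-0.2,0,0,1],[0,0,0,0,1],[0,0,0,0,1]]'
python3 snap.py w1
python3 -m crank '[[0,-0.2,0,0,1],[0,-0.2,0,0,1],[0,-0.2,0,0,1],[0,-0.2,0,0,1],[0,-0.2,0,0,1],[-0.03,-0.2,0,0,1],[-0.03,-0.2,0,0,1],[0,0,0,0,1]]'
python3 -m crank '[[0,0,0,0,1],[0,0,0,0,1]]'
python3 snap.py w2
python3 - <<'E'
import cv2,numpy as np
L=[]
for n in('w1','w2'):
    m=cv2.imread(f'pics/{n}.png')
    for u in range(0,560,40): cv2.line(m,(u,0),(u,6),(0,0,255),1)
    for v in range(0,420,40): cv2.line(m,(0,v),(6,v),(0,0,255),1)
    L.append(m)
cv2.imwrite('pics/w12.png',cv2.resize(np.vstack(L),(400*560//420*840//840,600)) if 0 else cv2.resize(np.hstack(L),(800,300)))
E
```

```text
clock: 1.93
tcp_pos: [0.4905, -0.0739, 0.3272]
orientation: [0.024, -3.141, 0.0]
contact_force: [0.7, 0.6, -0.4]
grip_width: 0.0854
gripper_force: 0.0
clock: 2.65
tcp_pos: [0.4764, -0.3581, 0.3271]
orientation: [0.021, -3.14, 0.007]
contact_force: [-1.4, -1.8, -0.2]
grip_width: 0.0851
gripper_force: 0.0
clock: 2.82
tcp_pos: [0.4802, -0.3493, 0.3266]
orientation: [0.037, -3.141, -0.002]
contact_force: [0.8, 0.7, 0.3]
grip_width: 0.0853
gripper_force: 0.0
```

View pics/w12.png

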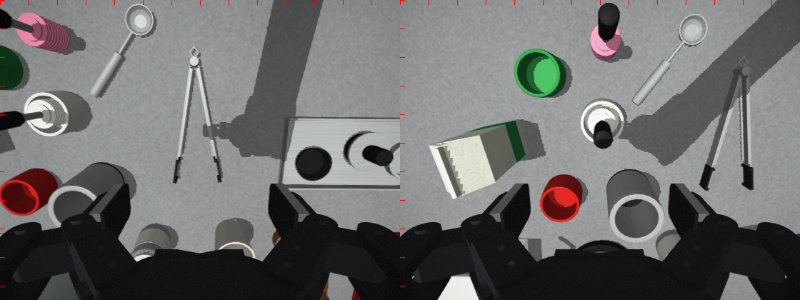

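The wrist views show the tongs (pivot ~(194,58), jaws ~(178,175)/(218,175) at half-scale), then the stand and brush (~(602,122)) and the flask rim (~(636,217)). I'll enlarge these to measure them.

```bash
python3 - <<'E'
import cv2,numpy as np
def crop(n,x,y,w,h,s):
    m=cv2.resize(cv2.imread(f'pics/{n}.png')[y:y+h,x:x+w],None,fx=s,fy=s,interpolation=cv2.INTER_CUBIC)
    for u in range((x+19)//20*20,x+w,20):
        cv2.line(m,(int((u-x)*s),0),(int((u-x)*s),6),(0,0,255),1);cv2.putText(m,str(u),(int((u-x)*s),16),0,.35,(0,0,255),1)
    for v in range((y+19)//20*20,y+h,20):
        cv2.line(m,(0,int((v-y)*s)),(6,int((v-y)*s)),(0,0,255),1);cv2.putText(m,str(v),(8,int((v-y)*s)+4),0,.35,(0,0,255),1)
    return m
cv2.imwrite('pics/c3.png',np.hstack([crop('w2',240,120,150,230,2.6)[:590],crop('w1',220,50,110,230,2.6)[:590]]))
E
```

```text
(no output)
```

View pics/c3.png

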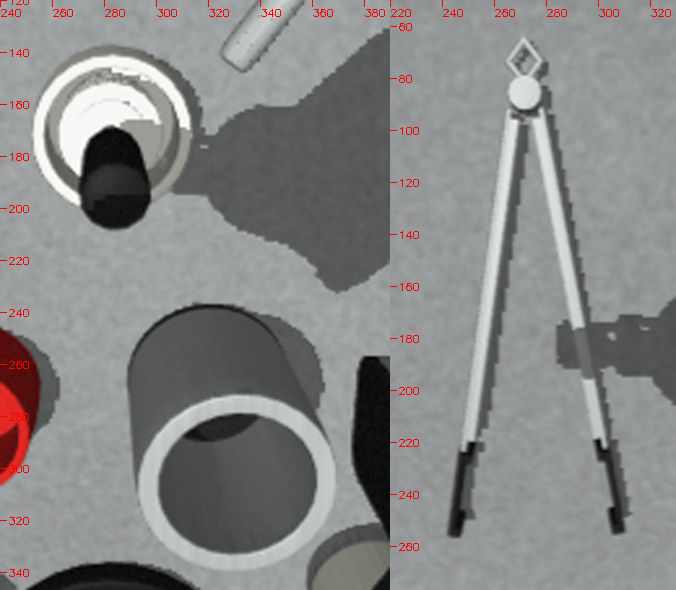

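```bash
python3 - <<'E'
from h import *
import pickle
a,b=pickle.load(open('w1.pkl','rb')),pickle.load(open('w2.pkl','rb'))
for k,q,z in[('stand',(283,168),.062),('brushtop',(284.5,195),.206),('flask',(331.5,305),.12)]:print(k,back(b,*q,z).round(4))
T={k:back(a,*q,z) for k,q,z in[('piv',(271.7,85),.028),('jl',(245,255),.03),('jr',(307,253),.03),('arml',(250,220),.026),('armr',(301,219),.026)]}
for k in T:print(k,T[k].round(4))
p=T['piv'];j=(T['jl']+T['jr'])/2;d=(j-p)/np.linalg.norm(j-p);print(np.linalg.norm(j-p),np.degrees(np.arctan2(d[1],d[0])),p+.11*d)
o=r.get_obs();print(o['tcp_pos'],o['orientation'])
E
```

```text
stand [ 0.4712 -0.343 ]
brushtop [ 0.474  -0.3439]
flask [ 0.6289 -0.2806]
piv [ 0.3798 -0.0838]
jl [ 0.6147 -0.1207]
jr [ 0.6102 -0.0299]
arml [ 0.5622 -0.1133]
armr [ 0.5596 -0.0401]
0.23280429062950478 2.0979240731090782 [ 0.48976753 -0.07978425]
[ 0.48051332 -0.34874165  0.32674501] [ 3.91393018e-02 -3.14101010e+00 -2.49355002e-03]
```

```bash
python3 -m crank '[[-0.03,0.02,-0.1,0,1],[0,0,-0.15,0,1],[0,0,-0.15,0,1],[0,0,-0.15,0,1],[0,0,-0.15,0,1],[0,0,-0.1,0,1],[0,0,-0.07,0,1],[0,0,0,0,1]]' 
python3 -m crank '[[0,0,0,0,-0.6],[0,0,0,0,-0.8],[0,0,0,0,-1],[0,0,0,0,-1],[0,0,0,0,-1],[0,0,0,0,-1]]' 40
```

```text
clock: 3.53
tcp_pos: [0.4728, -0.3433, 0.1501]
orientation: [0.04, -3.137, -0.006]
contact_force: [-0.9, 0.2, 0.3]
grip_width: 0.0852
gripper_force: 0.0
clock: 4.03
tcp_pos: [0.4737, -0.347, 0.1542]
orientation: [-0.033, 3.14, 0.001]
contact_force: [0.3, 2.6, 6.0]
grip_width: 0.0229
gripper_force: 38.9
```

```bash
python3 -m crank '[[0,0,0.08,0,-1],[0,0,0.14,0,-1],[0,0,0.15,0,-1],[0,0,0.15,0,-1],[0,0,0.15,0,-1],[0,0,0.08,0,-1],[0,0,0,0,-1]]' 
python3 -m crank '[[0.1,0.04,0,0,-1],[0.15,0.065,0,0,-1],[0.15,0.065,0,0,-1],[0.15,0.065,0,0,-1],[0.15,0.065,0,0,-1],[0.08,0.025,0,0,-1],[0,0,0,0,-1],[0,0,0,0,-1]]'
cat > two.py <<'E'
from h import *
import sys
n=sys.argv[1]
print(r.get_obs()['tcp_pos'])
f=lambda k,x,y,w,h,s:cv2.resize(r.grab_frame(k)[y:y+h,x:x+w],None,fx=s,fy=s)
cv2.imwrite(f'pics/{n}.png',np.hstack([f('scene',150,90,120,160,3),f('side',270,140,120,160,3)]))
E
python3 two.py t1
```

```text
clock: 4.62
tcp_pos: [0.4745, -0.3489, 0.3076]
orientation: [-0.032, 3.135, -0.005]
contact_force: [0.3, -0.3, -0.9]
grip_width: 0.0229
gripper_force: 39.4
clock: 5.28
tcp_pos: [0.6293, -0.2813, 0.3013]
orientation: [0.036, -3.139, -0.001]
contact_force: [-1.7, -0.8, -0.4]
grip_width: 0.0231
gripper_force: 39.4
[ 0.62927225 -0.28133261  0.30132758]
```

View pics/t1.png

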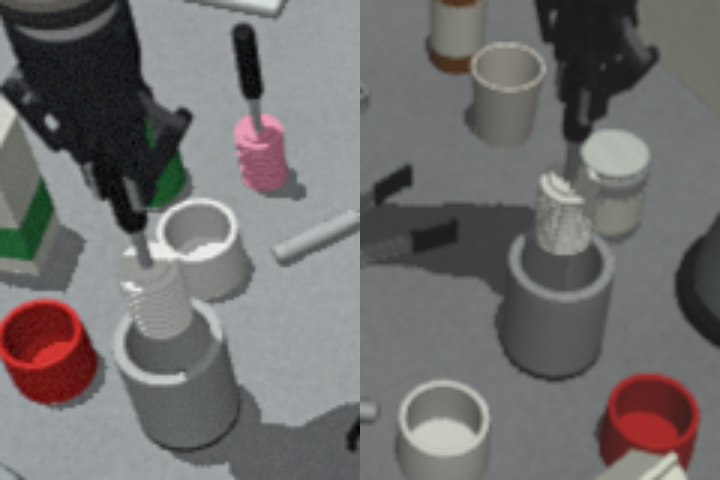

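The brush hangs upright over the flask mouth (scene crop (160,325), side crop (565,250)), so I'll lower it.

```bash
python3 -m crank '[[0,0,-0.1,0,-1],[0,0,-0.1,0,-1],[0,0,-0.1,0,-1],[0,0,-0.05,0,-1],[0,0,0,0,-1]]'
```

```text
clock: 5.8
tcp_pos: [0.6267, -0.2824, 0.2308]
orientation: [0.031, -3.137, -0.002]
contact_force: [0.0, 0.7, -1.4]
grip_width: 0.0226
gripper_force: 39.5
```

```bash
python3 -m crank '[[0,0,-0.1,0,-1],[0,0,-0.1,0,-1],[0,0,-0.1,0,-1],[0,0,-0.05,0,-1],[0,0,0,0,-1],[0,0,0,0,-1]]'
```

```text
clock: 6.3
tcp_pos: [0.6292, -0.2828, 0.1642]
orientation: [-0.033, 3.141, -0.001]
contact_force: [0.1, 0.3, -0.1]
grip_width: 0.0231
gripper_force: 39.5
```

```bash
python3 -m crank '[[0,0,-0.02,0,-1],[0,0,0,0,-1],[0,0,0.1,0,-1],[0,0,0.14,0,-1],[0,0,0.14,0,-1],[0,0,0.12,0,-1],[0,0,0,0,-1],[0,0,0,0,-1]]'
python3 -m crank '[[0,0,-0.12,0,-1],[0,0,-0.14,0,-1],[0,0,-0.14,0,-1],[0,0,-0.1,0,-1],[0,0,0,0,-1],[0,0,0,0,-1],[0,0,0,0,-1]]'
```

```text
clock: 6.97
tcp_pos: [0.6301, -0.283, 0.262]
orientation: [-0.033, 3.137, -0.002]
contact_force: [0.4, -0.1, -2.0]
grip_width: 0.0232
gripper_force: 39.5
clock: 7.55
tcp_pos: [0.6287, -0.2822, 0.1587]
orientation: [0.033, -3.14, -0.0]
contact_force: [0.0, 0.9, -0.7]
grip_width: 0.0231
gripper_force: 39.5
```

Now the second withdrawal: up by 140 mm or more, then back to the stand at about (0.474, −0.347).

```bash
python3 -m crank '[[0,0,0.1,0,-1],[0,0,0.14,0,-1],[0,0,0.14,0,-1],[0,0,0.14,0,-1],[0,0,0.14,0,-1],[0,0,0.07,0,-1],[0,0,0,0,-1]]' 
python3 -m crank '[[-0.1,-0.04,0,0,-1],[-0.15,-0.065,0,0,-1],[-0.15,-0.065,0,0,-1],[-0.15,-0.065,0,0,-1],[-0.15,-0.065,0,0,-1],[-0.08,-0.025,0,0,-1],[0,0,0,0,-1],[0,0,0,0,-1]]'
python3 -m crank '[[0,0,-0.1,0,-1],[0,0,-0.14,0,-1],[0,0,-0.1,0,-1],[0,0,0,0,-1],[0,0,0,0,-1]]'
python3 two.py t2
```

```text
clock: 8.13
tcp_pos: [0.6306, -0.2836, 0.3103]
orientation: [-0.033, 3.134, -0.004]
contact_force: [-0.2, 0.1, -0.3]
grip_width: 0.0231
gripper_force: 39.4
clock: 8.8
tcp_pos: [0.4725, -0.3473, 0.305]
orientation: [-0.031, 3.141, 0.001]
contact_force: [1.1, 1.0, -0.7]
grip_width: 0.0231
gripper_force: 39.4
clock: 9.22
tcp_pos: [0.474, -0.3458, 0.2363]
orientation: [0.037, -3.139, -0.002]
contact_force: [0.9, -0.8, -0.9]
grip_width: 0.0231
gripper_force: 39.4
[ 0.47401124 -0.34583286  0.23626324]
```

View pics/t2.png

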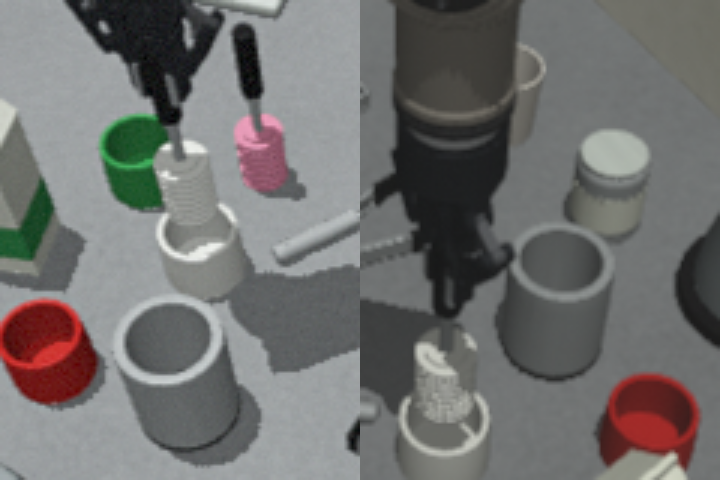

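The brush hangs centred over the white stand (scene crop (188,215), side crop (445,410)), and the flask hasn't moved. Lower it in.

```bash
python3 -m crank '[[0,0,-0.1,0,-1],[0,0,-0.1,0,-1],[0,0,-0.1,0,-1],[0,0,-0.06,0,-1],[0,0,-0.03,0,-1],[0,0,0,0,-1],[0,0,0,0,-1]]'
```

```text
clock: 9.9
tcp_pos: [0.4738, -0.3477, 0.1603]
orientation: [-0.033, 3.14, -0.001]
contact_force: [0.3, -0.6, -2.0]
grip_width: 0.0228
gripper_force: 39.5
```

```bash
python3 -m crank '[[0,0,-0.025,0,-1],[0,0,0,0,-1],[0,0,0,0,-1]]'
python3 -m crank '[[0,0,0,0,-0.3],[0,0,0,0,0],[0,0,0,0,0.5],[0,0,0,0,1],[0,0,0,0,1],[0,0,0,0,1],[0,0,0,0,1]]'
python3 -m crank '[[0,0,0.1,0,1],[0,0,0.15,0,1],[0,0,0.15,0,1],[0,0,0.15,0,1],[0,0,0.15,0,1],[0,0,0.1,0,1]]'
python3 -m crank '[[0,0.15,0,0,1],[0,0.2,0,0,1],[0,0.2,0,0,1],[0,0.2,0,0,1],[0,0.2,0,0,1],[0,0.2,0,0,1],[0,0.15,0,0,1],[0,0,0,0,1]]'
python3 snap.py w3; python3 - <<'E'
from h import *
f=lambda k,x,y,w,h,s:cv2.resize(r.grab_frame(k)[y:y+h,x:x+w],None,fx=s,fy=s)
w=cv2.imread('pics/w3.png')[20:300,130:410]
for u in range(140,410,20): cv2.line(w,(u-130,0),(u-130,4),(0,0,255),1)
for u in range(20,300,20): cv2.line(w,(0,u-20),(4,u-20),(0,0,255),1)
w=cv2.resize(w,(560,560))
cv2.imwrite('pics/t3.png',np.hstack([w,np.vstack([f('scene',170,100,80,140,2),f('side',270,220,80,140,2)])]))
print(r.get_obs()['tcp_pos'],r.get_obs()['orientation'])
E
```

```text
clock: 10.15
tcp_pos: [0.4733, -0.3474, 0.1547]
orientation: [-0.033, 3.141, -0.0]
contact_force: [-0.2, 0.3, -0.4]
grip_width: 0.0229
gripper_force: 39.5
clock: 10.73
tcp_pos: [0.4731, -0.3473, 0.1543]
orientation: [-0.033, 3.141, -0.0]
contact_force: [0.2, -0.9, -0.0]
grip_width: 0.0855
gripper_force: 0.0
clock: 11.23
tcp_pos: [0.4735, -0.348, 0.3174]
orientation: [-0.033, 3.139, -0.002]
contact_force: [1.4, -0.2, -0.9]
grip_width: 0.0857
gripper_force: 0.0
clock: 11.9
tcp_pos: [0.4733, -0.0802, 0.3142]
orientation: [0.049, -3.141, -0.004]
contact_force: [-0.2, -0.6, 0.6]
grip_width: 0.0855
gripper_force: 0.0
[ 0.47305425 -0.08765106  0.31439218] [-3.36633979e-02  3.14130855e+00 -4.78623277e-04]
```

View pics/t3.png

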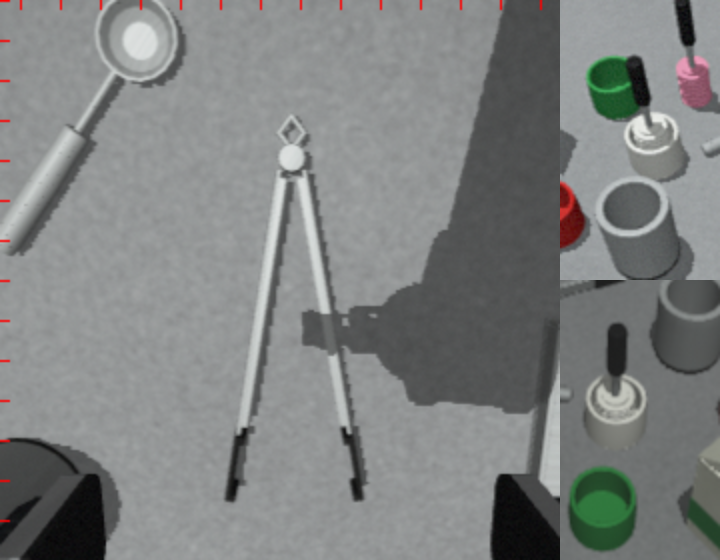

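```bash
python3 - <<'E'
from h import *
import pickle
a=pickle.load(open('w3.pkl','rb'))
for zp,zj in((.028,.03),):
    p=back(a,276,98.5,zp);l=back(a,245.5,269,zj);q=back(a,309.5,269,zj)
    j=(l+q)/2;d=(j-p)/np.linalg.norm(j-p);print(p,l,q,np.linalg.norm(j-p),np.degrees(np.arctan2(d[1],d[0])),p+.11*d, p-a['R'].T@-a['t']*0 if 0 else '')
o=r.get_obs();print(o['tcp_pos'],o['orientation'],o['joints'])
from scipy.spatial.transform import Rotation as R
y=R.from_rotvec(o['orientation']).as_matrix()[:,1];print(np.degrees(np.arctan2(y[1],y[0])))
E
```

```text
[ 0.37999517 -0.08494403] [ 0.61435489 -0.12220107] [ 0.61169263 -0.03004791] 0.23319542965691978 2.167465006658175 [ 0.48991647 -0.08078379] 
[ 0.47305425 -0.08765106  0.31439218] [-3.36633979e-02  3.14130855e+00 -4.78623277e-04] [-0.33146325  0.06520346  0.41001082  1.91831232 -0.02797037  1.16347977
  1.68107813]
91.22795668380718
```

The brush is back in the white stand, upright, at right-hand crop (640,85)/(617,350). The tongs' pivot is at w3 pixel (276,98) and the jaw tips are at (245,269) and (309,269). Descend over the tongs.

```bash
python3 -m crank '[[0.065,0.04,-0.1,0.02,1],[0,0,-0.18,0,1],[0,0,-0.2,0,1],[0,0,-0.2,0,1],[0,0,-0.2,0,1],[0,0,-0.2,0,1],[0,0,-0.15,0,1],[0,0,0,0,1]]'
python3 -m crank '[[0,0,-0.05,0,1],[0,0,0,0,1],[0,0,0,0,1]]'
```

```text
clock: 12.72
tcp_pos: [0.4819, -0.0809, 0.0633]
orientation: [0.054, -3.131, 0.002]
contact_force: [-0.7, 0.4, 0.7]
grip_width: 0.0855
gripper_force: 0.0
clock: 12.97
tcp_pos: [0.4873, -0.08, 0.0597]
orientation: [-0.056, 3.139, -0.0]
contact_force: [0.3, -0.2, -0.8]
grip_width: 0.0855
gripper_force: 0.0
```

```bash
python3 -m crank '[[0,0,-0.1,0,1],[0,0,-0.1,0,1],[0,0,-0.07,0,1],[0,0,-0.02,0,1],[0,0,0,0,1],[0,0,0,0,1]]'
python3 -m crank '[[0,0,0,0,0.6],[0,0,0,0,0.4],[0,0,0,0,0.25],[0,0,0,0,0.17],[0,0,0,0,0.17],[0,0,0,0,0.17]]' 40
```

```text
clock: 13.47
tcp_pos: [0.4872, -0.0795, 0.0017]
orientation: [-0.058, 3.139, -0.0]
contact_force: [0.1, -0.3, 0.9]
grip_width: 0.0851
gripper_force: 0.0
clock: 13.97
tcp_pos: [0.4875, -0.0799, 0.0017]
orientation: [-0.056, 3.138, -0.001]
contact_force: [-0.8, -1.3, 8.8]
grip_width: 0.05
gripper_force: 7.4
```

```bash
python3 -m crank '[[0,0,0.03,0,0.17],[0,0,0.06,0,0.17],[0,0,0.1,0,0.17],[0,0,0.12,0,0.17],[0,0,0.12,0,0.17],[0,0,0.07,0,0.17],[0,0,0,0,0.17],[0,0,0,0,0.17]]'
python3 -m crank '[[0,0,0,0,0.17],[0,0,0,0,0.17]]'
python3 - <<'E'
from h import *
f=lambda k,x,y,w,h,s:cv2.resize(r.grab_frame(k)[y:y+h,x:x+w],None,fx=s,fy=s)
cv2.imwrite('pics/t4.png',np.hstack([f('scene',220,130,160,200,2.5),f('side',180,120,160,200,2.5)]))
E
```

```text
clock: 14.63
tcp_pos: [0.4864, -0.079, 0.1009]
orientation: [-0.058, 3.139, 0.001]
contact_force: [-0.6, -0.1, -1.9]
grip_width: 0.0499
gripper_force: 3.8
clock: 14.8
tcp_pos: [0.4852, -0.0791, 0.0993]
orientation: [0.058, -3.139, -0.0]
contact_force: [-0.2, -0.7, -0.4]
grip_width: 0.0501
gripper_force: 3.8
```

View pics/t4.png

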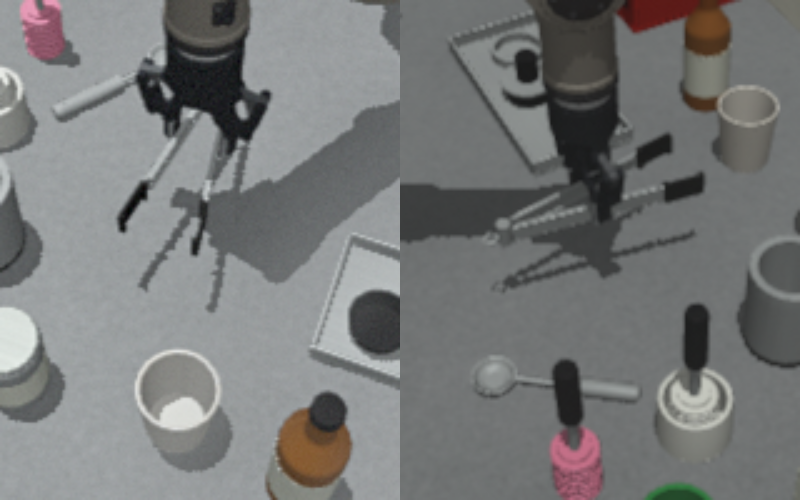

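```bash
python3 - <<'E'
from h import *
S,D=cam('scene'),cam('side')
o=r.get_obs();t=o['tcp_pos'];b=np.array([t[0],t[1],t[2]-.0017]);a=np.radians(2.2)
ex=np.array([np.cos(a),np.sin(a),0]);ey=np.array([-np.sin(a),np.cos(a),0]);ez=np.array([0,0,1])
for off in(-.004,0,.004):
  for n,p in(('piv',(-.11,0,.028)),('jR(-y)',(.13,-.037,.015)),('jL',(.13,.037,.015))):
    X=b+(p[0]+off)*ex+p[1]*ey+p[2]*ez;print(off,n,X.round(3),proj(S,X).round(1),proj(D,X).round(1))
# stopper stem fits: dark-blob centroids handled by ray intersection
for z in(.0,):print('piv obs side (221.2,212.8); jR side? jL')
E
```

```text
-0.004 piv [ 0.371 -0.084  0.126] [[313.2 151.1]] [[218.2 211.6]]
-0.004 jR(-y) [ 0.613 -0.111  0.113] [[270.3 219.3]] [[298.7 192.2]]
-0.004 jL [ 0.61  -0.037  0.113] [[298.3 227.9]] [[285.9 177.6]]
0 piv [ 0.375 -0.083  0.126] [[312.8 152.2]] [[219.6 211. ]]
0 jR(-y) [ 0.617 -0.111  0.113] [[269.8 220.6]] [[299.8 191.7]]
0 jL [ 0.614 -0.037  0.113] [[297.8 229.2]] [[287.  177.2]]
0.004 piv [ 0.379 -0.083  0.126] [[312.4 153.2]] [[220.9 210.5]]
0.004 jR(-y) [ 0.621 -0.111  0.113] [[269.2 221.9]] [[301.  191.2]]
0.004 jL [ 0.618 -0.037  0.113] [[297.3 230.6]] [[288.1 176.7]]
piv obs side (221.2,212.8); jR side? jL
```

```bash
cat > st.py <<'E'
from h import *
import pickle
from scipy.optimize import minimize
def fit(img,c,x0,th,z0=.032,z1=.072,rad=.016,s=8):
    u,v=proj(c,[*x0,.06])[0].astype(int);w=22
    x_,y_=u-w,v-w
    g=cv2.cvtColor(img,cv2.COLOR_BGR2GRAY)[y_:v+w,x_:u+w]
    g=cv2.resize(g,None,fx=s,fy=s,interpolation=cv2.INTER_CUBIC);
    m=(g<th).astype(np.uint8)
    k,lab=cv2.connectedComponents(m);p=proj(c,[*x0,.06])[0]
    cx,cy=((p-[x_,y_]+.5)*s).astype(int)
    l=np.bincount(lab[cy-16:cy+16,cx-16:cx+16][m[cy-16:cy+16,cx-16:cx+16]>0],minlength=k).argmax();M=(lab==l).astype(np.uint8)
    def cost(q):
        P=np.r_[circ(*q,z0,rad),circ(*q,z1,rad)];P=(proj(c,P)-[x_,y_]+.5)*s
        H=cv2.convexHull(np.round(P).astype(np.int32));T=np.zeros_like(M);cv2.fillConvexPoly(T,H,1)
        return (T&M).sum()/max((T|M).sum(),1)*-1
    best=minimize(cost,x0,method='Nelder-Mead',options=dict(initial_simplex=[[x0[0],x0[1]],[x0[0]+.008,x0[1]],[x0[0],x0[1]+.008]]))
    return best.x.round(4),best.fun,M.sum()/s/s,g[cy,cx]
x0=(.547,.258)
for th in(70,85,100,115,130):
  for n,f,c in(('scene','scene0',cam('scene')),('side','side0',cam('side'))):
    print(th,n,fit(cv2.imread(f'pics/{f}.png'),c,x0,th))
E
python3 st.py; python3 - <<'E'
import numpy as np,cv2,pickle
from h import *
a=pickle.load(open('w1.pkl','rb'));print(proj(a,[[.547,.258,.072],[.547,.258,.032]]))
g=cv2.cvtColor(cv2.imread('pics/scene0.png'),6)[242:276:2,400:436:2];print(g)
E
```

```text
70 scene (array([0.5594, 0.2893]), np.float64(-0.12169905733471074), np.float64(1936.0), np.uint8(89))
70 side (array([0.5473, 0.2625]), np.float64(-0.8168341708542713), np.float64(102.203125), np.uint8(31))
85 scene (array([0.5626, 0.293 ]), np.float64(-0.12450677364198343), np.float64(1900.75), np.uint8(89))
85 side (array([0.5479, 0.2654]), np.float64(-0.8551859099804305), np.float64(113.546875), np.uint8(31))
100 scene (array([0.5421, 0.2591]), np.float64(-0.761865170096307), np.float64(171.84375), np.uint8(89))
100 side (array([0.5474, 0.2641]), np.float64(-0.7819785759294265), np.float64(141.46875), np.uint8(31))
115 scene (array([0.5439, 0.2601]), np.float64(-0.8367502424158471), np.float64(188.765625), np.uint8(89))
115 side (array([0.5467, 0.2637]), np.float64(-0.7410663641520137), np.float64(163.578125), np.uint8(31))
130 scene (array([0.5462, 0.2597]), np.float64(-0.8609179415855355), np.float64(212.78125), np.uint8(89))
130 side (array([0.5467, 0.263 ]), np.float64(-0.14432056758126402), np.float64(863.3125), np.uint8(31))
[[534.37364887 223.27391694]
 [512.7102782  214.6
[... 585 characters left out ...]
146 181 180 179 180 180]
 [186 179 179 184 135  80  87  90  93  91  93  92 175 178 181 180 181 179]
 [186 182 183 185 145  83  84  91  90  90  90 163 182 179 180 179 179 182]
 [182 183 182 182 180  96  89  90  91  89  98 128 182 181 178 179 178 179]
 [172 183 183 182 183 181 108  89  89 102 125 131 182 179 182 179 182 178]
 [109 186 182 183 178 182 183 143 129 130 130 174 181 182 182 180 180 180]
 [ 80 147 186 183 184 183 184 184 186 180 179 179 180 180 161 182 181 181]
 [146  77 131 185 180 180 178 182 182 182 182 185 184 176 172 183 184 183]
 [181 115  83 116 170 184 182 181 181 182 179 181 164 119 172 183 183 175]
 [187 150 122 100  90 115 143 159 171 164 146 130 120 169 182 183 163 183]]
```

```bash
python3 -m crank '[[-0.015,0.06,0.03,0,0.17],[-0.015,0.1,0.03,0,0.17],[-0.015,0.12,0.03,0,0.17],[-0.015,0.12,0.03,0,0.17],[-0.015,0.12,0.03,0,0.17],[-0.015,0.12,0.03,0,0.17],[-0.015,0.12,0.03,0,0.17],[-0.015,0.12,0.03,0,0.17]]'
python3 -m crank '[[-0.015,0.12,0,0,0.17],[-0.015,0.12,0,0,0.17],[-0.015,0.12,0,0,0.17],[-0.015,0.12,0,0,0.17],[-0.015,0.12,0,0,0.17],[-0.015,0.1,0,0,0.17],[-0.015,0.07,0,0,0.17],[-0.015,0.03,0,0,0.17]]'
python3 -m crank '[[0,0,0,0,0.17],[0,0,0,0,0.17],[0,0,0,0,0.17]]'
python3 - <<'E'
from h import *
from scipy.spatial.transform import Rotation as R
o=r.get_obs();y=R.from_rotvec(o['orientation']).as_matrix()[:,1];print(o['tcp_pos'],np.degrees(np.arctan2(y[1],y[0])))
for n in('scene','side'):
    m=r.grab_frame(n);cv2.imwrite(f'pics/{n}5.png',m);
    g=cv2.cvtColor(m,6).astype(int);g0=cv2.cvtColor(cv2.imread(f'pics/{n}0.png'),6).astype(int)
    c=cam(n);t=o['tcp_pos']
    a=np.radians(2.2)
    for p in((.133,-.0335,.03),(.133,.0335,.03),(.083,-.031,.03),(.083,.031,.03),(.133,-.0335,0),(.133,.0335,0)):
        X=np.array([t[0]+p[0]*np.cos(a)-p[1]*np.sin(a),t[1]+p[0]*np.sin(a)+p[1]*np.cos(a),t[2]-.0017+p[2]]);print(n,p,proj(c,X)[0].round(1))
E
```

```text
clock: 15.57
tcp_pos: [0.4614, 0.0977, 0.1479]
orientation: [0.058, -3.14, 0.001]
contact_force: [0.2, -1.0, -1.1]
grip_width: 0.0498
gripper_force: 3.8
clock: 16.23
tcp_pos: [0.4374, 0.259, 0.1475]
orientation: [0.062, -3.14, 0.0]
contact_force: [0.1, 0.7, -1.0]
grip_width: 0.05
gripper_force: 3.8
clock: 16.48
tcp_pos: [0.4383, 0.2552, 0.1481]
orientation: [0.055, -3.141, 0.001]
contact_force: [0.0, -0.3, -1.4]
grip_width: 0.0499
gripper_force: 3.8
[0.43830903 0.25518056 0.14805556] 92.01080301383278
scene (0.133, -0.0335, 0.03) [415.  238.2]
scene (0.133, 0.0335, 0.03) [445.4 247.1]
scene (0.083, -0.031, 0.03) [419.6 220.5]
scene (0.083, 0.031, 0.03) [446.9 228.3]
scene (0.133, -0.0335, 0) [411.3 244.4]
scene (0.133, 0.0335, 0) [440.7 253.1]
side (0.133, -0.0335, 0.03) [237.9 119.8]
side (0.133, 0.0335, 0.03) [229.3 110.1]
side (0.083, -0.031, 0.03) [223.8 123.9]
side (0.083, 0.031, 0.03) [216.1 114.7]
side (0.133, -0.0335, 0) [238.7 127.3]
side (0.133, 0.0335, 0) [230.2 117.6]
```

```bash
python3 - <<'E'
from h import *
for n,x,y,w,h in(('scene',404,214,52,50),('side',210,104,40,45)):
    g=cv2.cvtColor(cv2.imread(f'pics/{n}5.png'),6)[y:y+h,x:x+w]
    print(n,x,y)
    for i,row in enumerate(g[::2]):print(y+2*i,''.join('#' if v<60 else '+' if v<100 else '-' if v<140 else '.' for v in row))
E
```

```text
scene 404 214
214 ..............-........-+----------+---+-----+------
216 ......................-----+---+----+--+-----+---+-+
218 ............-.........------+----------+------------
220 ...........-+++-.....--++---+-------+--+..-----+---+
222 ..........-+##+.....-++---+----------.-+...-+-----+-
224 .........-+#+-.....--+-..------------..-...--+------
226 ........-+##-.....--++-..------------..++-..--------
228 .......-++-......-----....-----------..-++-++---+---
230 ......-++-.......--+-......------------++++++-------
232 ......++++-.---.-+---...-------------++#+++++-------
234 .....+++++--+-----------------------+++++++++-------
236 ....+###++----------------------------+++++++-----+-
238 --.-##++------------------------------+++++++-+---++
240 --+##++-.....---+---------------------+++++++----+--
242 ..--++---------...--------------------++++++------++
244 ........-------------...--------------+++++++------+
246 ...........---------------------------+++++++-----++
248 ........-------....------------------++++#++++-+++--
250 .......--+++++++++-......-----------++++++----+++--+
252
[... 686 characters left out ...]
++++---------------------
120 +++++++###+++--------------+------------
122 +++++--++-----------++++++###+----------
124 +-------------+#+############+----------
126 -------------++##############+----------
128 -------++++++++##############+----------
130 +++++++++++++++########+--+#++----------
132 +++++++++++-----++---..--..-+++---------
134 ++++++-------++++++++++--...--+++-------
136 -----.---++++---------+++-.-..--++------
138 --------++--...........-----....-+++----
140 --------------..-+####++----.....--+++--
142 -------+--.-----#########++-.......-+++-
144 --------+++---++#########+----......--++
146 +++++++----++---+########-----.-......-+
148 ++++++++--------+########+-.------.....-
```

The jaws match my prediction and straddle the stem. Lower them around it.

```bash
python3 -m crank '[[0,0.015,-0.05,0,0.17],[0,0,-0.09,0,0.17],[0,0,-0.1,0,0.17],[0,0,-0.1,0,0.17],[0,0,-0.08,0,0.17],[0,0,-0.06,0,0.17],[0,0,-0.04,0,0.17],[0,0,0,0,0.17]]'
python3 -m crank '[[0,0,0,0,0.17],[0,0,0,0,0.17]]'
```

```text
clock: 17.25
tcp_pos: [0.4372, 0.2588, 0.0425]
orientation: [0.057, -3.139, 0.003]
contact_force: [-0.4, -0.7, -1.0]
grip_width: 0.05
gripper_force: 3.8
clock: 17.42
tcp_pos: [0.4387, 0.2599, 0.0448]
orientation: [-0.058, 3.14, 0.001]
contact_force: [0.5, -0.2, -1.4]
grip_width: 0.0505
gripper_force: 3.8
```

```bash
python3 -m crank '[[0,0,0,0,0.0],[0,0,0,0,-0.15],[0,0,0,0,-0.3],[0,0,0,0,-0.45],[0,0,0,0,-0.6],[0,0,0,0,-0.8],[0,0,0,0,-1],[0,0,0,0,-1]]' 70
python3 -m crank '[[0,0,0,0,-1],[0,0,0,0,-1],[0,0,0,0,-1],[0,0,0,0,-1]]'
```

```text
clock: 18.08
tcp_pos: [0.4383, 0.26, 0.0445]
orientation: [-0.058, 3.141, 0.001]
contact_force: [0.1, 0.0, 1.8]
grip_width: 0.0256
gripper_force: 68.5
clock: 18.42
tcp_pos: [0.4382, 0.2599, 0.0444]
orientation: [-0.058, 3.141, 0.0]
contact_force: [-0.7, 0.8, 1.8]
grip_width: 0.0258
gripper_force: 68.4
```

Width 25.7 mm corresponds to about 0.25 rad, so the jaws are on the stem. Lift.

```bash
python3 -m crank '[[0,0,0.03,0,-1],[0,0,0.06,0,-1],[0,0,0.1,0,-1],[0,0,0.12,0,-1],[0,0,0.12,0,-1],[0,0,0.12,0,-1],[0,0,0.1,0,-1],[0,0,0.08,0,-1]]'
python3 -m crank '[[0,0,0.04,0,-1],[0,0,0.02,0,-1],[0,0,0,0,-1],[0,0,0,0,-1],[0,0,0,0,-1],[0,0,0,0,-1],[0,0,0,0,-1],[0,0,0,0,-1]]'
python3 - <<'E'
from h import *
t=r.get_obs()['tcp_pos']
for n in('scene','side'):
    c=cam(n);m=r.grab_frame(n);cv2.imwrite(f'pics/{n}6.png',m)
    X=np.array([.546,.262,.0]);u,v=proj(c,X+[0,0,.004+.157])[0].astype(int)
    print(n,'pred underside centre',proj(c,X+[0,0,.161]).round(),'flange',proj(c,X+[0,0,.186]).round(),'stemtop',proj(c,X+[0,0,.229]).round(),'tray floor spot',proj(c,X+[0,0,.004]).round())
    g=cv2.cvtColor(m,6);y,x=v-34,u-30
    for i in range(0,100,2):print(y+i,''.join('#' if p<60 else '+' if p<100 else '-' if p<140 else '.' for p in g[y+i,x:x+65]))
E
```

```text
clock: 19.08
tcp_pos: [0.4379, 0.2592, 0.1919]
orientation: [0.057, -3.141, -0.0]
contact_force: [-0.4, 1.2, -2.3]
grip_width: 0.0256
gripper_force: 68.8
clock: 19.75
tcp_pos: [0.4379, 0.2596, 0.2018]
orientation: [0.058, -3.14, 0.001]
contact_force: [0.4, 0.0, -1.9]
grip_width: 0.0258
gripper_force: 68.8
scene pred underside centre [[431. 237.]] flange [[434. 232.]] stemtop [[441. 222.]] tray floor spot [[412. 265.]]
202 ........................-+++-+--++-....-+++----...--+-...........
204 .........................--+-+--++-...-+-------....+---..........
206 ..........................-----+++....-+--+-..-...--+-+-.........
208 ...........................-+--++....--+--+-......-+---+-........
210 ...........................-+--++-+++++---+-.-....+------........
212 ...........................--+-+++#++------..--...---+--+-.......
214 ............................--+++#++-------..-++-----------......
216 .............................-#+++++++++++-..-+++++--------......
218 ............................-+++++++++++++++++++++--------+-.....
220 ............................-+++++++++++++++
[... 5728 characters left out ...]

166 ---------++++++------+++-...................-###################+
168 ----------------------+++-.-................-###################+
170 ------------------------+++-................-+##################-
172 -------------------------+++-..............-.-+################+-
174 --------------------------+++-.-..............-+#############+-..
176 ----------------------------+++----..-...........--------+-..---+
178 -----------------------------+++---------....---....-..---+++++++
180 ------------------------------+++------.--....--..---++++++++++-+
182 --------------------------------+++-------..---++++++++++++++----
184 ---------------------------------+++------++++++++++++-----------
```

The stopper hangs about 0.16 m up, where predicted in both views, and its spot in the tray is empty. Hand in.

```bash
python3 -c "
from bench import r
o=r.get_obs();print(o['clock'],o['gripper_force'],o['grip_width'],abs(o['qvel']).max());print(r.hand_in())"
```

```text
19.85 68.75705972313881 0.02583950262174855 0.0038695187834901675
the job is handed in; nothing more can be done
None
```

The job is handed in after 19.9 s: the flask got two full strokes, the brush is back in its stand, and the squeezed tongs hold the stopper about 16 cm above the table; the judge returned no verdict.

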